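# Load and snug a mould in a bench screw press

## Robot

A 7-joint arm with a two-finger parallel gripper is mounted at the origin on the work surface. World frame = base frame: x ahead of the robot, y to its left, z up, the work surface at z = 0. Lengths are in mm, angles in rad, forces in N, time in s.
With the tool pointing down it reaches from about 400 to 900 mm from the base axis. Payload 5.6 kg.
Tool frame: the origin (TCP) lies midway between the tips of the shut fingers; the grasp point (between the pads) lies 19 mm behind it; z points along the fingers, y is the line along which they close (so a half turn about z gives the same grasp; the last joint's range is limited). The gripper opens to 92 mm and grips with 3 to 60 N. Pads are 20 mm wide; open, the fingers measure 128 mm over their backs; the gripper's body (75 mm by 189 mm) begins 69 mm behind the grasp point.
Start: joints at [1.225, 0.468, -0.012, 1.603, 0.006, 1.071, -0.056], TCP at [193.784, -620.449, 214.592] pointing down, gripper open.
Joint ranges: [-2.53, 2.53], [-0.31, 2.02], [-1.57, 1.55], [0.28, 2.44], [-1.29, 4.43], [0.15, 1.84], [-2.92, 2.92]. Speed limits (rad/s): [2.57, 2.57, 3.14, 3.14, 3.14, 3.14, 3.14].

## Interface

Orientations are given as a rotation vector (axis times angle).
In Python, from cell import robot, grip, kin, viewer gives the robot as it stands. Calls block until the motion is done:
- robot.movep(position, orientation): joint-space move of the TCP to a pose.
- robot.servo_line(position, feed=150, rotation=None): straight line of the TCP; rotation=None keeps the orientation; feed is the mean speed in mm/s.
- robot.goto_joints(angles): joint-space move.
- grip(opening, newtons=None): opening from 0.0 (shut) to 1.0 (fully open); newtons is the grip in N (None keeps the last); returns when the fingers have stopped.
- robot.hold(seconds).
- kin.ik(position, orientation): joint angles nearest the present ones, or None.
- robot.observe(): the state.
- viewer.read_camera(name): name is "scene" or "top" or "wrist"; returns the picture (400x640x3 uint8, red, green, blue); there is no depth.
- viewer.camera_info(name): a dict with "camera_matrix" (3x3 intrinsics, pixels), "R" (3x3) and "t" (3): a world point X has camera coordinates R X + t. Camera axes: x right, y down, z forward; pixel columns grow to the right and rows downward; lengths in mm; the calibration is good to about 2 mm. A picture is of the moment at which its call begins: read the wrist's pose just before it. camera_info takes no time and is no camera call; for the wrist camera it gives the pose at the moment of the call.
A pose or a line that the arm cannot do raises robot.IKError and nothing moves.
- robot.job_done(): hands the job in; it is judged then, once.
Trained networks look in the newest picture that a camera, given by its name, has taken for a name from the list of things; names that differ only in an ending like _2 or _b are one class to them, and where a whole thing is asked for, a point or a joint stands for the part that bears it (a point fixed in the world has none). Each returns a list of dicts, best first, with "confidence" (0 to 1); they miss things now and then, are a little off and sometimes report something else, mostly with a low value. They report only what shows in the picture. A call takes as long as a camera call. They do not tell look-alikes from the thing itself.
- viewer.silhouettes(name, camera): "mask" (400x640 bool, what is visible of it).
- viewer.pinpoint(name, camera): "at" ([x, y, z] in mm, in the coordinates of the camera as it stood for that picture, good to about 4 mm: a listed point, or the origin of a listed thing).
The state is a dict: "t": time; "joints": joint angles; "joint_velocities": joint speeds; "joint_torque": joint torques, N m; "tcp_pos": TCP position; "tcp_rot": TCP orientation; "contact_force": force on the tool from outside, world axes, zero at the start; "wrist_torque": the same for the moment, N m; "grip_width": opening from 0.0 (shut) to 1.0 (fully open); "grip_force": force on a finger pad.
Only numpy, scipy, OpenCV 4.12 (cv2) and the standard library are available. Lean on these libraries where they do the work, as an engineer would, in place of code of your own. Each camera call takes 0.05 s, during which the arm holds its last target. There are 200 camera calls.

## Task

Slide the mould carrier fully home against the end stop of the little screw press, then wind the crank clockwise until the pad meets the mould's lid and snug it down by feel: clearly tight, but well short of forcing it, because the mould cracks if squeezed hard. Let go, leaving it clamped, and leave the glassware and rack around the press alone.

Things in the scene. Friction and masses are not known exactly. Their poses are not given: they have to be found in the camera images.
- anvil: Dark flat steel base plate of the screw press, fixed to the bench; origin at bench level straight under the vertical screw axis. It spans x -210 to +70 mm, y -85 to +85 mm in its frame, z up, top face at z = 20 mm. Its +x axis is the direction in which the carrier slides home. The clamping load bears on it.
- press: Fixed frame on the anvil, same origin and axes. Two guide rails (inner faces y = +-36.5 mm, x -75 to +45, top z = 38 mm), an end stop with its face at x = +40 mm (top z = 46 mm), two columns at y = +-64 mm (20 wide, x -18 to +18 mm) and a white cross beam over them (40 x 148 mm, z 122 to 148 mm).
- carrier: Loose aluminium plate 190 x 70 x 12 mm, about 0.55 kg, lying on the anvil, far end between the rails (1.5 mm play a side), 30 to 55 mm short of the stop. Origin: centre of underside. White square mould with clear lid (66 mm square, lid top 52 mm up) centred at x = +55 mm; post at x = -75 mm. Fully home against the stop its origin is at x = -55 mm in the anvil's frame, the mould under the pad.
- post_mid (a point): Point on the axis of the carrier's upright round steel post, by which it is moved: 20 mm in diameter, top 19 mm above this point, plate's top 26 mm below it. Clear all round. Sliding the carrier takes 3 to 15 N (more if pressed down); at the stop the push climbs sharply.
- crank: Steel crank above the beam, turning on the vertical screw axis; origin on that axis, 155 mm above the bench. Its arm and hub rise to 14 mm above the origin, and it stays at this height. Its x axis points to the handle, 55 mm out. Starts at almost any angle. Clockwise from above lowers the pad, 20 mm a turn. The screw stays where it is left, up to about 90 N of load.
- handle_mid (a point): Middle of the crank's upright round black handle: 22 mm in diameter, top 20 mm above this point, crank arm 26 mm below it, 55 mm from the screw axis. It spins freely on its pin, so it can be held firmly and carried round in a circle without turning the gripper.
- spindle_nut (a point): Steel collar on top of the beam on the screw axis, 148 mm above the bench. Below the beam hangs the pad, a black disc 36 mm across that does not turn. It starts 14 to 30 mm above the lid, not reported: 0.7 to 1.5 turns to contact. Then the load grows about 20 N per mm of screw travel: about 65 N when snug, some 55 degrees past contact; under 30 N is loose, over 105 N too tight, 130 N cracks it.
- crank_tip (a point): Outer end of the crank arm, under the handle, 63 mm from the axis. Force along the circle at the handle while turning slowly: about 5.5 N while the screw runs free, climbing 1 N per 17 N of clamping load: 6.9 N barely nipped, about 9 N snug, 11.5 N too tight, 13 N cracks the mould. When the hand stops, part of it relaxes (about 3 N), but the rise over free running stays readable.
- jar: Amber glass jar, 60 mm in diameter, 95 mm tall, standing beside the press. Origin: centre of its underside. Leave alone.
- dish: Shallow glass dish, 90 mm in diameter, 16 mm tall, beside the press. Origin: centre of its underside. Leave alone.
- rack: Blue tube rack 120 x 55 mm with eight capped tubes, 82 mm tall, beside the press. Origin: centre of its underside. Leave alone.
Things that resemble listed ones, but are neither listed nor needed, are in the scene too. Of the things that look like the carrier, the largest one is meant.

How it is judged (in metres and radians):
On the way, in this order (a step that is already met when the one before it is completed fails the run):
1. the carrier is fully home against the end stop, not yet clamped (x of carrier in the frame of anvil above -0.058 m and contact force between anvil and carrier below 25 N), for 0.2 s.
2. the pad is down on the mould, bearing with more than 30 N, the fingers off the carrier (contact force between anvil and carrier above 30 N and contact force between the fingers and carrier below 0.5 N), for 0.2 s.
At the end, for the whole second after the job is handed in: The carrier is home within 3 mm of the end stop and at rest, clamped so that it bears on the anvil with 30 to 105 N (its own weight of about 5 N included), and the robot has let go (x of carrier in the frame of anvil above -0.058 m and contact force between anvil and carrier between 30 and 105 N and linear speed of carrier below 0.01 m/s); the robot touches nothing.
It fails at once if the mould is squeezed with more than 130 N and cracks (contact force between anvil and carrier above 130 N).
It fails at once if the jar, the dish or the rack is moved by more than 20 mm (distance of any of jar, dish, rack from where it was at the start of the episode above 0.02 m).
It also fails if it takes over 72 s, if anything falls off the work surface, if the arm or the gripper's body presses on something with over 40 N, if the wrist force passes 120 N, or if a joint passes its speed limit or range.

## Working session

There is one attempt and no reset: what is moved stays moved. The work goes in short steps, each a Python script; the robot and the scene stay as the last script left them, time stands still between calls to the robot, and variables do not carry over. Pictures are saved under pics/ and viewed, at most 10 in all, crops included, and the job is handed in when it is done.

```bash
mkdir -p pics; ls
cat > h.py <<'E'
import numpy as np, cv2
from cell import robot, grip, kin, viewer
def look(cam,names,save=None):
    i=viewer.camera_info(cam); R=np.array(i["R"]);t=np.array(i["t"])
    im=viewer.read_camera(cam)
    if save: cv2.imwrite(save,cv2.cvtColor(np.asarray(im),cv2.COLOR_RGB2BGR))
    out={}
    for n in names:
        out[n]=[(R.T@(np.array(d["at"])-t),round(d["confidence"],2)) for d in viewer.pinpoint(n,cam)]
        for p,c in out[n]: print(cam,n,p.round(1),c)
    return out
E
python3 - <<'E'
from h import *
N=["anvil","press","carrier","post_mid","crank","handle_mid","spindle_nut","crank_tip","jar","dish","rack"]
look("top",N,"pics/top.png"); look("scene",N,"pics/scene.png")
s=robot.observe();print(s["t"],s["tcp_rot"],s["contact_force"])
E
```

```text
pics
top press [603.3  37.2   0.8] 0.84
top carrier [299.  211.6  -1.8] 0.93
top carrier [ 343.8 -177.5   -0.5] 0.67
top carrier [509.4  34.5  23.7] 0.61
top post_mid [435.7  21.5  58.5] 0.67
top post_mid [ 345.6 -238.9   32.7] 0.59
top post_mid [328.3 261.6  26.4] 0.58
top crank [602.8  38.4 151.6] 0.73
top crank [602.4  36.2 149.5] 0.6
top crank [604.7 202.3   3. ] 0.51
top handle_mid [549.6  38.5 196.5] 0.48
top spindle_nut [601.6  35.8 147.5] 0.75
top crank_tip [538.3  38.  167.9] 0.77
top crank_tip [ 6.024e+02  2.015e+02 -5.000e-01] 0.52
top jar [604.1 203.7   3.8] 0.72
top jar [550.3  36.4 195.3] 0.44
top dish [ 528.6 -176.2   -1.5] 0.96
top rack [ 708.3 -158.4    1.9] 0.74
scene anvil [604.2  33.5  -8.4] 0.67
scene anvil [ 531.5 -177.4   -3.1] 0.41
scene anvil [ 702.5 -164.3   -1.7] 0.2
scene press [601.8  40.4  -1.9] 0.6
scene carrier [507.6  33.9  14.4] 0.91
scene carrier [ 342.7 -175.4   -3.8] 0.64
scene carrier [300.4 213.   -2.6] 0.6
scene post_mid [ 345.4 -234.9   25.3] 0.98
scene post_mid [432.2  27.2  55.3] 0.74
scene post_mid [330.3 265.3  29. ] 0.63
scene crank [599.6  39.3 159.3] 0.83
scene handle_mid [550.1  36.6 189.5] 0.65
scene spindle_nut [600.6  39.4 147.5] 0.6
scene crank_tip [540.6  39.2 165.9] 0.71
scene crank_tip [605.5 201.8  -2.1] 0.66
scene jar [ 6.038e+02  2.058e+02 -6.000e-01] 0.84
scene dish [ 532.3 -177.8   -3. ] 0.96
scene dish [433.1  23.6  57.3] 0.31
scene rack [ 702.9 -162.1   -3.6] 0.76
1.2 [ 3.10562173e+00  4.73604870e-01 -2.31063662e-05] [-0.04893814 -0.03621269  0.24675983]
```

View pics/top.png

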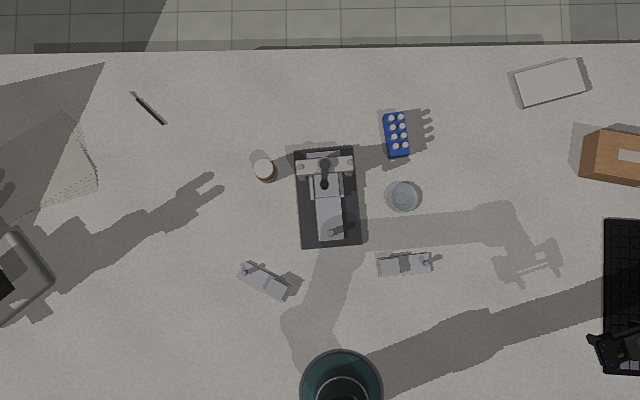

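View pics/scene.png

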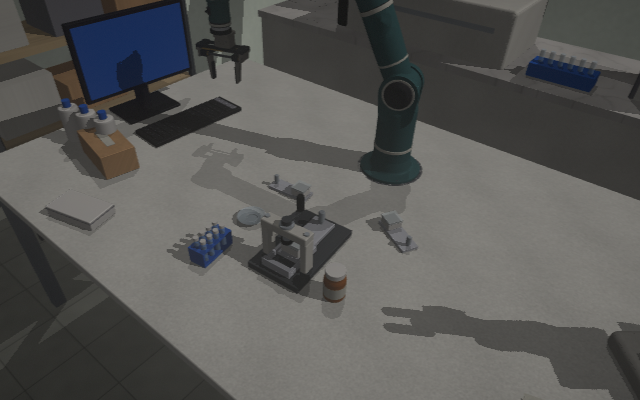

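The top view shows the press at about (325,165) px. Its black handle (325,183) points toward the robot and the post is at (335,231). The two smaller look-alike carriers are off the press, at (265,280) and (405,263). All of this matches the network positions, so I'll go above and take one close look.

```bash
cat >> h.py <<'E'
def down(psi): return np.pi*np.array([np.cos(psi/2),np.sin(psi/2),0])
E
python3 - <<'E'
from h import *
s=robot.observe()
robot.servo_line([193.8,-620.4,380],feed=250)
robot.movep([440,28,380],down(0.07))
s=robot.observe();print(s["t"],s["joints"],s["tcp_pos"])
look("wrist",["anvil","press","carrier","post_mid","crank","handle_mid","spindle_nut","crank_tip"],"pics/w1.png")
m=viewer.silhouettes("carrier","wrist")
for d in m: 
    ys,xs=np.nonzero(d["mask"]);print(d["confidence"],xs.min(),xs.max(),ys.min(),ys.max())
E
```

```text
4.4667 [ 0.71157842  0.01105664 -0.83490248  1.81300004  0.0082305   1.32125438
 -1.62763302] [440.23655117  27.15997521 379.94563023]
wrist press [ 6.029e+02  3.450e+01 -2.000e-01] 0.68
wrist press [606.6  34.3 156.2] 0.15
wrist carrier [ 341.7 -179.6   -4.3] 0.59
wrist carrier [507.9  23.6  18.4] 0.57
wrist carrier [298.2 205.8  -3.2] 0.56
wrist carrier [ 6.035e+02  3.400e+01 -2.000e-01] 0.22
wrist post_mid [ 348.  -236.6   25.8] 0.85
wrist post_mid [432.3  20.7  57.7] 0.78
wrist post_mid [327.  259.1  23.3] 0.77
wrist crank [608.2  35.8 155.9] 0.85
wrist handle_mid [546.8  41.  189.6] 0.67
wrist spindle_nut [601.   35.4 147.4] 0.73
wrist crank_tip [544.2  33.1 165.5] 0.73
0.78 394 489 222 261
0.56 293 345 54 191
0.31 302 333 8 93
```

View pics/w1.png

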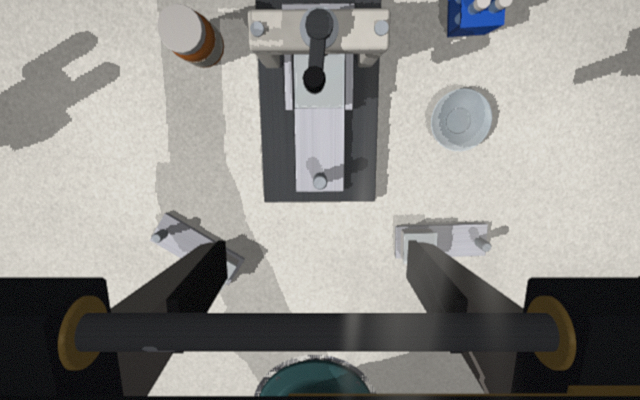

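The wrist view shows the anvil's near edge level from (264,201) to (376,201), so the yaw is close to 0.07. The post top is at (320,181), the handle top at (315,79) and the hub around (319,22). Next I'll triangulate these at their known heights, grasp the post and push.

```bash
cat > pix.py <<'E'
from h import *
def px(cam,u,v,z):
    i=viewer.camera_info(cam);R=np.array(i["R"]);t=np.array(i["t"])
    c=-R.T@t; d=R.T@np.linalg.inv(i["camera_matrix"])@np.array([u,v,1.]); return c+d*(z-c[2])/d[2]
E
python3 - <<'E'
from pix import *
for n,u,v,z in [("post",320,181,77),("aL",264,201,20),("aR",376,201,20),("aL2",259,92,20),("aR2",380,145,20),("handle",315,78,215),("hub",319,23,169),("boltL",258,28,150),("boltR",381,27,150)]:
    print(n,px("wrist",u,v,z).round(1))
s=px("wrist",320,181,77)
for z in (200,100,39): print(kin.ik([s[0],s[1],z],down(.07)))
E
```

```text
post [435.4  22.2  77. ]
aL [390.4 103.8  20. ]
aR [402.4 -66.3  20. ]
aL2 [547.6 116.5  20. ]
aR2 [486.2 -62.9  20. ]
handle [547.4  36.3 215. ]
hub [603.9  36.5 169. ]
boltL [599.8  98.9 150. ]
boltR [609.7 -27.1 150. ]
[ 0.63389405  0.22189612 -0.83840323  2.07431227  0.20592771  0.92783132
 -1.81754332]
[ 0.52354398  0.40182369 -0.75627953  2.16263229  0.41745528  0.72341989
 -2.01319599]
[ 0.4151508   0.50652735 -0.639204    2.19681267  0.54214503  0.59548544
 -2.12458568]
```

Run:
```python
from h import *
psi=.075; ex=np.array([np.cos(psi),np.sin(psi),0]); p=np.array([435.4,22.4,0])
o=down(psi)
robot.movep(p+[0,0,130],o); robot.servo_line(p+[0,0,43],feed=100)
f0=np.array(robot.observe()["contact_force"])
grip(0.0,50)
s=robot.observe();print(s["t"],s["grip_width"],s["grip_force"],s["tcp_pos"],np.array(s["contact_force"])-f0)
start=np.array(s["tcp_pos"]);c=np.array([p[0],p[1],43.])
d=0
while d<50:
    d+=4 if d<28 else 1
    robot.servo_line(c+ex*d,feed=30 if d<=28 else 15)
    s=robot.observe();f=np.array(s["contact_force"])-f0
    print(d,round((np.array(s["tcp_pos"])-c)@ex,1),f.round(1))
    if abs(f@ex)>22: break
print(s["t"],s["tcp_pos"])
look("wrist",["post_mid","carrier"],"pics/w2.png")
```

```text
8.0667 0.20430090990117766 50.00009150651749 [435.37684571  22.41544885  42.97979926] [ 0.47937502 -0.21953194  0.4188775 ]
4 -0.0 [-12.1  -0.4  15.9]
8 -0.0 [-23.9  -0.8  31. ]
8.6333 [435.38857654  22.26615693  42.80962179]
wrist post_mid [429.5  22.6  59.5] 0.84
wrist carrier [505.   26.8  21.4] 0.79
wrist carrier [299.8 206.7  -1.6] 0.69
wrist carrier [ 342.9 -176.5   -5.6] 0.62
```

The tool pushed −24 N in x and +31 N in z with no motion: the arm's compliance presses the post down, and friction locks it. I'll null the vertical force as I push.

```bash
cat > push.py <<'E'
from h import *
psi=.075; ex=np.array([np.cos(psi),np.sin(psi),0]); ey=np.array([-ex[1],ex[0],0])
f0=np.array([0,0,.25])
c=np.array([435.4,22.4,43.]);d=8.;dz=0.;dy=0.
def F():
    s=robot.observe();return s,np.array(s["contact_force"])-f0
s,f=F();print(f.round(1))
for k in range(60):
    fx,fy,fz=f@ex,f@ey,f[2]
    dz-=np.clip((fz+1.5)*.2,-4,4) * -1   # tool pushed up -> raise command
    dy+=np.clip(fy*.15,-1,1)
    if abs(fx)<17: d+=1.5
    robot.servo_line(c+ex*d+ey*dy+[0,0,dz],feed=25)
    s,f=F();a=(np.array(s["tcp_pos"])-c)
    print(round(d,1),round(dz,1),round(dy,1),"| at",round(a@ex,1),round(a@ey,1),round(a[2],1),"| F",round(f@ex,1),round(f@ey,1),round(f[2],1),round(s["t"],1))
    if abs(f@ex)>28 or abs(f[2])>45 or (f@ex<-17 and abs(f[2]+1.5)<4 ) or a@ex>50: break
E
python3 push.py
```

```text
[-22.9  -1.3  30.7]
8.0 4.0 0.1 | at 7.8 -0.2 3.7 | F 0.3 0.6 -4.5 9.1
9.5 3.4 0.2 | at 9.5 0.1 3.1 | F 0.1 0.3 -4.4 9.3
11.0 2.8 0.2 | at 11.2 0.3 2.8 | F 1.0 -0.1 -3.6 9.6
12.5 2.4 0.2 | at 12.8 0.2 2.4 | F 0.1 -0.6 -4.4 9.8
14.0 1.8 0.1 | at 14.3 0.1 1.9 | F -0.1 -0.2 -3.7 10.1
15.5 1.4 0.1 | at 15.7 0.1 1.4 | F -0.1 -0.3 -3.6 10.3
17.0 1.0 0.0 | at 17.2 0.0 1.0 | F -0.5 0.1 -3.0 10.6
18.5 0.7 0.0 | at 18.7 0.1 0.7 | F -0.9 -0.7 -1.6 10.8
20.0 0.6 -0.1 | at 20.2 -0.1 0.7 | F -0.9 1.0 -3.2 11.1
21.5 0.3 0.1 | at 21.7 0.1 0.3 | F -1.2 0.3 -1.7 11.3
23.0 0.2 0.1 | at 23.2 0.1 0.3 | F -0.9 1.1 -1.3 11.6
24.5 0.3 0.3 | at 24.7 0.3 0.3 | F -0.7 0.3 -1.2 11.8
26.0 0.3 0.3 | at 26.2 0.3 0.4 | F -1.9 -0.8 -2.6 12.1
27.5 0.1 0.2 | at 27.7 0.2 0.1 | F -2.5 -0.0 -1.9 12.3
29.0 0.0 0.2 | at 29.1 0.2 0.0 | F -1.9 -0.4 -1.8 12.6
30.5 -0.0 0.1 | at 30.5 0.2 0.0 | F -2.8 0.5 -0.6 12.8
32.0 0.2 0.2 | at 32.5 0.2 0.2 | F -1.0 0.2 -2.5 13.1
33.5 -0.0 0.2 | at 33.1 0.2 -0.0 | F -4.9 -0.3 2.5 13.3
35.0 0.8 0.2 | at 35.9 0.2 0.8 | F -0.1 0.1 -3.1 13.6
36.5 0.4 0.2 | at 37.0 0.2 0.4 | F 0.0 -0.7 -2.3 13.8
38.0 0.3 0.1 | at 38.2 0.1 0.3 | F -0.8 -0.5 -3.0 14.1
39.5 -0.0 0.0 | at 39.0 -0.0 -0.0 | F -4.0 0.1 2.9 14.3
41.0 0.8 0.0 | at 41.3 0.1 0.8 | F -1.6 -0.1 -2.1 14.6
42.5 0.7 0.0 | at 41.2 0.0 0.3 | F -5.2 0.5 -1.4 14.8
44.0 0.7 0.1 | at 41.2 0.0 0.0 | F -8.2 0.2 1.7 15.1
45.5 1.4 0.1 | at 41.2 0.1 0.2 | F -10.6 0.7 0.1 15.3
47.0 1.7 0.2 | at 41.1 0.1 0.1 | F -14.8 1.2 1.7 15.6
48.5 2.3 0.4 | at 41.2 0.1 0.4 | F -15.9 0.7 3.2 15.8
50.0 3.3 0.5 | at 41.3 0.1 1.0 | F -18.2 0.3 3.4 16.1
50.0 4.3 0.5 | at 41.5 0.1 1.9 | F -17.5 0.8 1.4 16.3
```

The push stalled at 41.2 mm and climbed to 18 N with Fz near 0, against 1–5 N while sliding, so the carrier is home. Now I'll release, lift and check.

Run:
```python
from pix import *
s=robot.observe();p=np.array(s["tcp_pos"]);robot.servo_line(p,feed=40)
robot.hold(.2)
grip(0.9,30); robot.servo_line(p+[0,0,337],feed=250)
o=down(.075)
robot.movep([500,30,400],o)
s=robot.observe();print(s["t"],s["contact_force"])
look("wrist",["post_mid","handle_mid","spindle_nut","crank","crank_tip"],"pics/w3.png")
for a in range(0,360,30):
    q=kin.ik([605+55*np.cos(np.radians(a)),36+55*np.sin(np.radians(a)),176],o)
    print(a,None if q is None else np.round(q,2))
```

```text
19.6833 [-0.15321406  0.67952679 -0.85326676]
wrist post_mid [328.6 260.7  24.7] 0.89
wrist post_mid [ 347.6 -236.8   28.6] 0.69
wrist post_mid [471.4  20.5  62.2] 0.56
wrist post_mid [599.5  33.6 147.2] 0.3
wrist handle_mid [551.2  39.3 191.1] 0.92
wrist spindle_nut [597.7  37.7 147.5] 0.89
wrist spindle_nut [540.8  35.1 167.3] 0.15
wrist crank [603.6  32.9 152.3] 0.76
wrist crank [470.9  24.8  61.7] 0.5
wrist crank_tip [543.3  34.7 165.3] 0.76
0 [ 0.44  0.68 -0.82  1.57  0.54  1.13 -2.  ]
30 [ 0.41  0.68 -0.83  1.58  0.54  1.12 -2.05]
60 [ 0.39  0.65 -0.83  1.63  0.52  1.1  -2.08]
90 [ 0.39  0.6  -0.83  1.7   0.49  1.07 -2.09]
120 [ 0.41  0.55 -0.82  1.77  0.46  1.03 -2.07]
150 [ 0.45  0.5  -0.8   1.82  0.42  1.   -2.03]
180 [ 0.49  0.48 -0.79  1.84  0.4   0.99 -1.97]
210 [ 0.53  0.49 -0.78  1.83  0.4   0.99 -1.91]
240 [ 0.54  0.52 -0.77  1.78  0.42  1.01 -1.88]
270 [ 0.54  0.57 -0.77  1.71  0.45  1.04 -1.88]
300 [ 0.51  0.62 -0.78  1.64  0.48  1.08 -1.91]
330 [ 0.48  0.66 -0.8   1.59  0.51  1.11 -1.95]
```

View pics/w3.png

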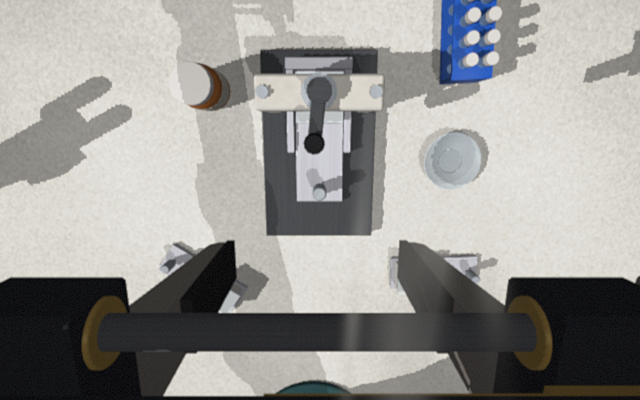

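```bash
cat > crank.py <<'E'
from h import *
import json
def fitc(P):
    P=np.array(P)[:,:2];A=np.c_[2*P,np.ones(len(P))];x=np.linalg.lstsq(A,(P**2).sum(1),rcond=None)[0]
    return x[:2],np.sqrt(x[2]+x[:2]@x[:2])
def turn(S,deg,step,stop=None,feed=50):
    """clockwise; S: C,R,a(rad, command),dz,dr,f0,log"""
    n=int(round(deg/step))
    for k in range(n):
        S["a"]-=np.radians(step);a=S["a"];er=np.array([np.cos(a),np.sin(a)])
        r=S["R"]+S["dr"];robot.servo_line([*(np.array(S["C"])+r*er),S["z"]+S["dz"]],feed=feed)
        s=robot.observe();p=np.array(s["tcp_pos"]);f=np.array(s["contact_force"])-S["f0"]
        v=p[:2]-S["C"];b=np.arctan2(v[1],v[0]);e=np.array([np.cos(b),np.sin(b)]);tn=np.array([-e[1],e[0]])
        ft=f[:2]@tn;fr=f[:2]@e
        S["dr"]=float(np.clip(S["dr"]+.12*fr,-8,8));S["dz"]=float(np.clip(S["dz"]+.12*f[2],-6,6))
        S["log"].append([*p.tolist(),float(S["a"]),float(ft),float(fr),float(f[2]),s["t"]])
        print(round(np.degrees(a)),round(np.degrees(b)%360),"ft %.1f fr %.1f fz %.1f R %.1f t %.1f"%(ft,fr,f[2],np.linalg.norm(v),s["t"]))
        if np.linalg.norm(f)>35 or s["grip_width"]<.1: print("GUARD",f,s["grip_width"]);return True
        if stop and stop(S): print("STOP");return True
def save(S): json.dump(S,open("S.json","w"))
E
python3 - <<'E'
from pix import *
from crank import *
for n,u,v,z in [("aL",266,235,20),("aR",372,235,20),("fL",261,50,20),("fR",378,50,20),("bL",264,90,150),("bR",376,90,150),("handle",314,143,215),("post",319.5,192,77)]:
    print(n,px("wrist",u,v,z).round(1))
h=np.array([549,37.5]); o=down(.075)
robot.movep([*h,250],o);robot.servo_line([*h,177],feed=100)
s=robot.observe();f0=s["contact_force"]
grip(0,40)
s=robot.observe();print(s["t"],s["grip_width"],s["tcp_pos"],np.array(s["contact_force"])-f0)
C=np.array([604.5,36.]);v=np.array(s["tcp_pos"])[:2]-C
S=dict(C=C.tolist(),R=55.,a=float(np.arctan2(v[1],v[0])),z=177.,dz=0.,dr=0.,f0=list(map(float,f0)),log=[])
turn(S,60,5)
print(fitc([l[:2] for l in S["log"]]));save(S)
E
```

```text
aL [389.1 102.4  20. ]
aR [402.  -68.4  20. ]
fL [665.3 121.2  20. ]
fR [678.  -45.9  20. ]
bL [600.3  95.7 150. ]
bR [609.8 -29.4 150. ]
handle [549.2  35.5 215. ]
post [476.2  23.   77. ]
22.5 0.22957682767257506 [549.02287828  37.27300921 176.99770425] [-0.32412809 -1.06710854  0.57328033]
174 175 ft 4.3 fr 4.2 fz 4.2 R 55.4 t 22.8
169 170 ft 4.3 fr 0.1 fz -1.6 R 55.5 t 23.0
164 164 ft 3.6 fr -1.0 fz -1.5 R 55.5 t 23.2
159 159 ft 3.6 fr 0.4 fz -0.4 R 55.5 t 23.5
154 154 ft 4.4 fr 1.2 fz -0.8 R 55.5 t 23.8
149 149 ft 3.5 fr -0.7 fz -0.4 R 55.5 t 24.0
144 143 ft 4.1 fr 0.0 fz 0.7 R 55.5 t 24.2
139 139 ft 5.2 fr -1.3 fz -0.6 R 55.5 t 24.5
134 133 ft 3.8 fr -1.6 fz 0.3 R 55.5 t 24.8
129 129 ft 2.9 fr -0.8 fz 0.3 R 55.4 t 25.0
124 124 ft 4.1 fr -1.1 fz 0.0 R 55.4 t 25.2
119 119 ft 3.7 fr 0.0 fz 0.5 R 55.4 t 25.5
(array([603.64255499,  36.45820687]), np.float64(54.565485347890096))
```

Run:
```python
from crank import *
S=json.load(open("S.json"))
g=turn(S,170,10)
base=np.mean([l[4] for l in S["log"][3:]]);S["base10"]=base;print("base",base,fitc([l[:2] for l in S["log"][2:]]))
n0=len(S["log"])
b5=np.mean([l[4] for l in S["log"][3:12]])
if not g: turn(S,360,5,stop=lambda S: len(S["log"])>n0+3 and np.mean([l[4] for l in S["log"][-3:]])>min(base,b5)+2.0)
save(S)
```

```text
109 108 ft 2.9 fr -0.8 fz -0.8 R 55.3 t 25.8
99 98 ft 2.6 fr -0.0 fz -0.7 R 55.2 t 26.2
89 88 ft 3.2 fr -0.2 fz 1.3 R 55.2 t 26.5
79 79 ft 3.0 fr 0.1 fz -0.2 R 55.0 t 26.9
69 69 ft 3.2 fr -0.3 fz -0.1 R 55.0 t 27.2
59 58 ft 2.7 fr -1.3 fz 0.5 R 54.9 t 27.6
49 49 ft 2.9 fr -0.2 fz -0.6 R 54.8 t 27.9
39 39 ft 3.6 fr -0.8 fz 0.0 R 54.7 t 28.2
29 29 ft 3.4 fr -0.2 fz -0.8 R 54.7 t 28.6
19 18 ft 3.0 fr -1.6 fz -0.2 R 54.6 t 28.9
9 9 ft 2.1 fr -0.9 fz 0.2 R 54.6 t 29.3
-1 358 ft 2.3 fr -1.3 fz -0.5 R 54.5 t 29.6
-11 348 ft 3.0 fr 0.1 fz -0.5 R 54.5 t 29.9
-21 338 ft 2.3 fr 0.2 fz 0.1 R 54.4 t 30.3
-31 328 ft 2.0 fr 0.7 fz 1.1 R 54.5 t 30.6
-41 318 ft 1.7 fr -0.6 fz 0.4 R 54.5 t 31.0
-51 308 ft 2.3 fr 1.6 fz 1.0 R 54.6 t 31.3
base 3.1357704629210983 (array([604.00348839,  36.18304295]), np.float64(55.00094663161008))
-56 304 ft 1.8 fr 0.3 fz -1.3 R 54.6 t 31.6
-61 299 ft 2.4 fr 1.6 fz -0.8 R 54.6 t 31.8
-66 294 ft 3.3 fr 0.3 fz 1.0 R 54.6 t 32.1
-71 289 ft 2.4 fr 1.5 fz 0.3 R 54.7 t 32.3
-76 284 ft 2.7 fr 0.6 fz 0.6 R 54.7 t 32.6
-81 279 ft 1.9 fr 1.0 fz 0.7 R 54.7 t 32.8
-86 273 ft 2.9 fr 
[... 364 characters left out ...]
-0.1 R 55.2 t 35.1
-131 229 ft 2.7 fr 0.6 fz -0.2 R 55.2 t 35.3
-136 224 ft 2.5 fr -0.1 fz -1.6 R 55.3 t 35.6
-141 219 ft 3.0 fr 1.4 fz 1.2 R 55.3 t 35.8
-146 214 ft 4.1 fr 0.6 fz -0.0 R 55.4 t 36.1
-151 209 ft 3.1 fr -0.4 fz -0.9 R 55.4 t 36.3
-156 204 ft 2.1 fr -0.7 fz -0.6 R 55.4 t 36.6
-161 199 ft 2.4 fr 1.0 fz 1.4 R 55.4 t 36.8
-166 194 ft 3.6 fr 0.3 fz 0.9 R 55.5 t 37.1
-171 189 ft 2.8 fr -0.0 fz -1.1 R 55.5 t 37.3
-176 184 ft 2.4 fr 0.0 fz 0.2 R 55.5 t 37.6
-181 179 ft 4.1 fr -0.3 fz -0.6 R 55.5 t 37.8
-186 174 ft 4.7 fr -0.1 fz 1.6 R 55.5 t 38.1
-191 169 ft 4.8 fr -0.0 fz 0.4 R 55.6 t 38.3
-196 164 ft 5.1 fr -0.4 fz -0.2 R 55.6 t 38.6
-201 159 ft 6.8 fr -1.1 fz 1.3 R 55.6 t 38.8
STOP
```

```bash
cat > fit.py <<'E'
from crank import *
from scipy.optimize import least_squares
def fit():
    S=json.load(open("S.json"));L=np.array(S["log"]);a=np.degrees(L[:,3]);ft=L[:,4]
    for lo,bias in ((12,0),(12,1),(3,1),(25,0)):
        A=a[lo:];y=ft[lo:];r=np.radians(A)
        best=[]
        for c in np.arange(-250,-60,1.):
            ramp=1.11/17*np.maximum(0,c-A)
            M=np.c_[np.ones_like(A),np.cos(r),np.sin(r)][:,:1+2*bias]
            k=np.linalg.lstsq(M,y-ramp,rcond=None)[0];best.append((((y-ramp-M@k)**2).sum(),c,k))
        b=min(best,key=lambda t:t[0]);s2=b[0]/len(A);ok=[t[1] for t in best if t[0]<b[0]+4*s2]
        print("contact",b[1],"range",min(ok),max(ok),"sd %.2f"%s2**.5,b[2].round(2),"load now ~%.0f"%(1.11*(b[1]-a[-1])))
E
python3 - <<'E'
from fit import *
fit()
S=json.load(open("S.json"));turn(S,10,5);save(S);fit()
E
```

```text
contact -160.0 range -166.0 -154.0 sd 0.60 [2.68] load now ~46
contact -168.0 range -175.0 -159.0 sd 0.54 [ 2.84 -0.31  0.38] load now ~37
contact -172.0 range -178.0 -165.0 sd 0.58 [ 2.95 -0.47  0.53] load now ~33
contact -158.0 range -165.0 -152.0 sd 0.63 [2.56] load now ~48
-206 155 ft 6.8 fr -1.4 fz -0.1 R 55.6 t 39.1
-211 150 ft 5.3 fr -0.6 fz 0.7 R 55.6 t 39.3
contact -160.0 range -165.0 -154.0 sd 0.61 [2.69] load now ~57
contact -168.0 range -175.0 -159.0 sd 0.56 [ 2.84 -0.32  0.38] load now ~48
contact -172.0 range -178.0 -165.0 sd 0.59 [ 2.95 -0.48  0.53] load now ~44
contact -158.0 range -164.0 -152.0 sd 0.65 [2.56] load now ~59
```

The fits put the load at about 44–59 N. About 12° more brings it to roughly 57–72 N, well inside the window.

Run:
```python
from fit import *
S=json.load(open("S.json"));turn(S,12,4);save(S);fit()
p=robot.observe()["tcp_pos"]
robot.servo_line(p,feed=40);robot.hold(.3)
s=robot.observe();print(s["contact_force"],s["t"])
grip(0.9,20);robot.servo_line(np.array(p)+[0,0,190],feed=150)
robot.hold(.3);s=robot.observe();print(s["t"],s["tcp_pos"],s["contact_force"],s["grip_width"])
p0=np.array(s["tcp_pos"]);robot.movep([480,30,400],down(.075))
look("wrist",["handle_mid","crank","post_mid"],"pics/w4.png")
```

```text
-215 146 ft 8.3 fr -1.6 fz 1.8 R 55.5 t 39.6
-219 143 ft 7.7 fr 0.9 fz 0.8 R 55.5 t 39.8
-223 139 ft 7.6 fr -1.2 fz 2.1 R 55.5 t 40.1
contact -156.0 range -161.0 -150.0 sd 0.67 [2.69] load now ~75
contact -162.0 range -171.0 -156.0 sd 0.61 [ 2.83 -0.26  0.41] load now ~68
contact -168.0 range -174.0 -161.0 sd 0.63 [ 2.96 -0.46  0.57] load now ~61
contact -154.0 range -161.0 -147.0 sd 0.72 [2.57] load now ~77
[-0.08039631 -5.05896647  0.50146528] 40.6083
43.325 [562.54312934  72.43973136 366.6581688 ] [ 0.11968198 -0.08468659  0.08504711] 0.8993912030594913
wrist handle_mid [551.3  26.8  23.1] 0.63
wrist handle_mid [561.5  74.9 191.2] 0.58
wrist crank [606.6  32.2 153.6] 0.88
wrist post_mid [469.9  24.7  58.3] 0.79
wrist post_mid [328.8 257.2  25.8] 0.79
wrist post_mid [ 350.1 -235.3   26.6] 0.58
```

View pics/w4.png

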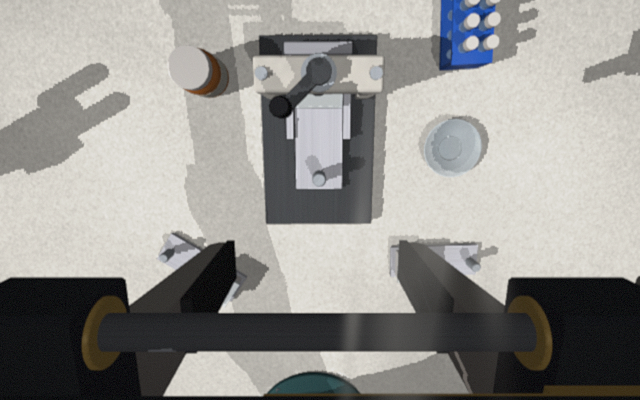

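The crank stayed where I left it, with the handle at (281,106), about 139°. The carrier is still in place with its post at (319,180), and the jar, dish and rack are undisturbed. I'll check the post position once more before handing in.

Run:
```python
from pix import *
p=px("wrist",319,180,77);print(p)
if p[0]>473.5: print(robot.job_done())
```

```text
[474.00813743  26.20041151  77.        ]
the job is handed in; nothing more can be done
None
```

I pushed the carrier home against the end stop, wound the crank clockwise to an estimated 61–77 N on the mould, let go and handed the job in; the jar, dish and rack looked untouched in the last picture, and no verdict came back.

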